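# Calm a pan that is about to boil over

### The arm

A 6-joint arm with a two-finger parallel gripper is mounted at the origin on a cart in front of the work surface, level with it; the furniture and walls round the work are solid. World frame = base frame: x ahead of the robot, y to its left, z up, the work surface at z = 0. Lengths are in mm, angles in rad, forces in N, time in s.
With the tool pointing down it reaches from about 275 to 750 mm from the base axis. Payload 10.2 kg.
Tool frame: the origin (TCP) lies at the very end of the fingers, on their centre line; the grasp point (between the pads) lies 19 mm behind it; z points along the fingers, y is the line along which they close (so a half turn about z gives the same grasp; the last joint's range is limited). The gripper opens to 85 mm and grips with 20 to 120 N. Pads are 22 mm wide; open, the fingers measure 114 mm over their backs; the gripper's body (76 mm by 85 mm) begins 54 mm behind the grasp point. The pads swing forward as they close: fully open they stand 13 mm farther back than shut.
Start: joints at [-1.475, 0.313, 1.498, -0, 1.331, -0.223], TCP at [164.536, -498.557, 231.294] pointing down, gripper open.
Joint ranges: [-2.94, 2.94], [-0.97, 2.17], [0.19, 2.56], [-1.23, 4.37], [0.02, 3.11], [-2.88, 2.88]. Speed limits (rad/s): [2.39, 2.39, 3.01, 3.14, 3.14, 3.14].

### API

Orientations are given as a unit quaternion [w, x, y, z].
In Python, from rig import telemetry, optics, ctrl gives the robot as it stands.
- The arm moves only by the tool servo_tool, never from a script. Its argument "deltas" is a list of rows, each a list of 3 entries, a list of its own where there are three numbers: the shift along the tool's x, y, z in units of 20 cm (1.0 is 20 cm), then the turn, a rotation vector about the tool's x, y, z in units of 90 degrees (1.0 is 90 degrees), then the opening, from 0 (shut) to 1 (fully open). A call has 1 to 8 rows; each row shifts and turns the commanded pose from where the row before left it, along the tool's axes as they then stand; what a row does not reach is not made up. A row lasts 1/10 s, in which the tool goes at most 50 mm and 8.59 degrees, less where a joint would pass 70% of its speed; a pose out of reach is approached as far as the arm can. A call with a number of a shift or a turn outside -1 to 1 is refused whole. A call with a gripper value outside its range is refused whole. The fingers move at their own pace and stop on an object; "squeeze" is the grip in N (left out, the last holds). Time passes only in rows, so rows that do not move let the fingers close. It gives the time, the measured TCP pose, the force, the opening and the grip force at its end, in the units of the state.
- telemetry.sense(): the state, without advancing time (a new reading comes with each control period).
- optics.capture(name): name is "side" or "top"; returns the picture (400x640x3 uint8, blue, green, red); there is no depth.
- optics.camera_model(name): a dict with "vfov" (degrees; the focal length in pixels is half the picture's height over the tangent of half this angle, whatever the lens; pixels are square), "cx", "cy" (the principal point, pixels), "R" (3x3) and "t" (3): a world point X has camera coordinates R X + t. Camera axes: x right, y down, z forward; pixel columns grow to the right and rows downward; lengths in mm; the calibration is good to about 2 mm. A picture is of the moment at which its call begins. camera_model takes no time and is no camera call.
- ctrl.finish_job(): hands the job in; it is judged then, once.
The state is a dict: "time_s": time; "joints": joint angles; "dq": joint speeds; "tau": joint torques, N m; "eef_pos": TCP position; "ee_rot": TCP orientation; "force": force on the tool from outside, world axes, zero at the start; "wrist_torque": the same for the moment, N m; "grip_width": opening from 0.0 (shut) to 1.0 (fully open); "grip_force": force on a finger pad.
Only numpy, scipy, OpenCV 4.12 (cv2) and the standard library are available. Lean on these libraries where they do the work, as an engineer would, in place of code of your own. Each camera call takes 0.05 s, during which the arm holds its last target. There are 200 camera calls.

### The job

The pan is about to boil over. Turn the hotplate's dial down until its pointer is on the long mark of the scale, then take the lid by its handle, lift it straight up off the pan and finish holding it level and still in the gripper, over the middle of the pan and about 10 cm above the rim. Leave the pan where it stands and do not disturb the mug, the tin or the mill; do not put the lid down or let go of it.

Things in the scene. Friction and masses are not known exactly. Their poses are not given: they have to be found in the camera images.
- hotplate: Portable single hotplate, fixed: steel box, 220 (x) x 340 (y) mm, flat black top face 45 mm above the worktop. Origin at the centre of its underside, on the worktop. A round heating ring (176 mm across, top 49 mm above the worktop) is centred at its y = +80 mm; the dial's vertical axis is at its y = -115 mm, with a scale of white marks painted round it on the black top.
- dial (a joint): Angle of the dial in rad, 0 to 4.19. At 0 the pointer lies along the hotplate's +x, on the first mark; it grows clockwise seen from above. The pointer is on the long mark at 1.047. It starts between 1.8 and 2.5, so turning down is anticlockwise. It turns with light friction (about 0.04 N m) and stays where it is left.
- dial_grip (a point): Point on the dial's axis inside its grip bar, 66 mm above the worktop; x along the bar to the pointer end, z up. The grey dial is a round skirt 48 mm across (top 53 mm above the worktop) carrying an upright grip bar 46 mm long (x), 13 mm wide (y), its top 76 mm above the worktop. The pointer is a black line on top of the bar from the middle to one end and down that end.
- ring_centre (a point): Centre of the top of the heating ring, fixed on the hotplate, 49 mm above the worktop.
- pan: Loose open steel saucepan standing on the heating ring, 170 mm across and 65 mm high, 0.7 kg, with a straight handle along its own +y that ends 209 mm from its middle, its end 69 mm above the underside of the pan. Origin at the centre of its underside, z up; the rim is at z = 65 mm.
- lid: Loose steel lid on the pan, 176 mm across, about 0.25 kg. Origin at the middle of the face that rests on the pan's rim (65 mm above the pan's origin when on), z up. A lip 154 mm across reaches 8 mm down into the pan, with 4 mm play all round. The domed top rises to 12 mm above the origin. A black bar handle stands on two posts over the middle.
- lid_grip (a point): Centre of the lid's bar handle: 36 mm above the lid's origin. The bar is 64 mm long along the lid's x, 18 mm wide (y) and 16 mm high, 28 to 44 mm above the lid's origin; its x axis runs along the bar, z up. The lid hangs in balance from this point.
- mug: White mug, 86 mm across, 120 mm with its handle, 97 mm high, standing to the left of the hotplate. Leave it alone. Origin at its underside.
- tin: Food tin, 75 mm across and 58 mm high, standing behind the hotplate. Leave it alone. Origin at the centre of its underside.
- mill: Small grinder with white base and grey top, 44 mm across and 90 mm high, standing on the chopping board to the right. Leave it alone. Origin at the centre of its underside.
- long_mark (a point): Middle of the long mark of the dial's scale, painted on the hotplate's top, 40 mm from the dial's axis. The scale has nine white marks every 30 degrees; the first lies from the dial along the hotplate's +x (away from the robot), the others follow clockwise seen from above. The third, 60 degrees on, is the only long one: 20 mm, the others 6 mm.
Not all that is in view belongs to the job. Leave any purple look-alike of the lid alone.

How it is judged (in metres and radians):
On the way, in this order (a step that is already met when the one before it is completed fails the run):
1. the dial's pointer is on the long mark while the lid is still on the pan (value of joint dial between 0.907 and 1.187 rad and z of lid in the frame of pan below 0.075 m), for 0.3 s.
2. the lid is lifted clear of the pan in the fingers (z of lid in the frame of pan above 0.105 m and contact force between lid and the fingers above 0.5 N and contact force between lid and pan below 0.1 N), for 0.2 s.
At the end, for the whole second after the job is handed in: The pointer is within 0.14 rad (8 degrees) of the long mark; the lid is held by the fingers alone, 70 to 140 mm above the pan's rim, within 35 mm of the pan's middle, level within 0.12 rad (7 degrees), at rest; the pan stands upright on the ring, its middle within 50 mm of the ring's (value of joint dial between 0.907 and 1.187 rad and z of lid in the frame of pan between 0.135 and 0.205 m and horizontal distance between lid and pan below 0.035 m and angle between lid's own z axis and vertical below 0.12 rad and linear speed of lid below 0.02 m/s and angular speed of lid below 0.15 rad/s and contact force between lid and the fingers above 0.5 N and contact force between lid and pan below 0.1 N and contact force between lid and hotplate below 0.1 N and horizontal distance between pan and ring_centre below 0.05 m and angle between pan's own z axis and vertical below 0.05 rad); the arm keeps its last pose, push and grip.
It fails at once if the lid is tipped over (more than 0.35 rad) (angle between lid's own z axis and vertical above 0.35 rad).
It fails at once if the pan is shoved (more than 30 mm) or tipped (distance of pan from where it was at the start of the episode above 0.03 m or angle between pan's own z axis and vertical above 0.2 rad).
It fails at once if the mug, tin or mill is shoved (more than 30 mm) or knocked over (distance of any of mug, tin, mill from where it was at the start of the episode above 0.03 m or angle between any of mug, tin, mill's own z axis and vertical above 0.4 rad).
It also fails if it takes over 48 s, if anything falls off the work surface, if the arm or the gripper's body presses on something with over 40 N, if the wrist force passes 120 N, or if a joint passes its speed limit or range.

## Working session

There is one attempt and no reset: what is moved stays moved. The work goes in short steps, Python scripts to look and compute and a tool call to move; the robot and the scene stay as the last step left them, time stands still between calls to the robot, and variables do not carry over. Pictures are saved under pics/ and viewed, at most 10 in all, crops included, and the job is handed in when it is done.

Besides the shell and the picture viewer there is one more tool, called after "Call:" as name(argument=value, ...), one argument or row to a line, values as JSON. servo_tool: Moves the arm, as the interface text tells. Its arguments: {"type":"object","properties":{"deltas":{"type":"array"},"squeeze":{"type":"number"}},"required":["deltas"]}

```bash
mkdir -p pics; python3 - <<'E'
from rig import telemetry, optics, ctrl
import cv2
for n in("top","side"):
    cv2.imwrite(f"pics/{n}0.png",optics.capture(n)); print(n,optics.camera_model(n))
print(telemetry.sense())
E
```

```text
top {'vfov': 56.73529523947645, 'cx': 319.50695139023935, 'cy': 201.5497038660876, 'R': array([[ 0.02281169, -0.99960208, -0.01659266],
       [-0.99161983, -0.02051227, -0.12755141],
       [ 0.1271603 ,  0.01936327, -0.99169316]]), 't': array([ -13.95472985,  607.34474741, 1330.64642479])}
side {'vfov': 52.742867880571175, 'cx': 317.3774853463379, 'cy': 199.39066331351862, 'R': array([[-0.93353464, -0.3584647 ,  0.00401736],
       [-0.30807091,  0.79646489, -0.52032298],
       [ 0.18331774, -0.48697715, -0.85396011]]), 't': array([ 571.1262559 ,  254.15532875, 1316.20514985])}
{'time_s': 0.1, 'joints': array([-1.47538121e+00,  3.13407356e-01,  1.49834896e+00,  3.22852302e-05,
        1.33098852e+00, -2.23437627e-01]), 'dq': array([ 9.05423960e-06, -8.79206325e-04, -1.07932427e-03,  9.34975775e-04,
        2.24061344e-04,  2.56525756e-03]), 'tau': array([ 3.97136318e-03, -4.12894714e+01, -2.60140765e+01, -3.29221996e-05,
        3.05175097e-03, -2.43072361e-05]), 'eef_pos': array([ 164.53157398, -498.3203605 ,  230.79006436]), 'ee_rot': array([-5.73904887e-04,  9.87318956e-01,  1.58748059e-01,  5.24972652e-05]), 'force': array([-0.09190928, -0.1986853 , -0.65502947]), 'wrist_torque': array([-0.03922127, -0.001064  ,  0.0182323 ]), 'grip_force': 0.0, 'grip_width': 1.003845931574344}
```

View pics/top0.png

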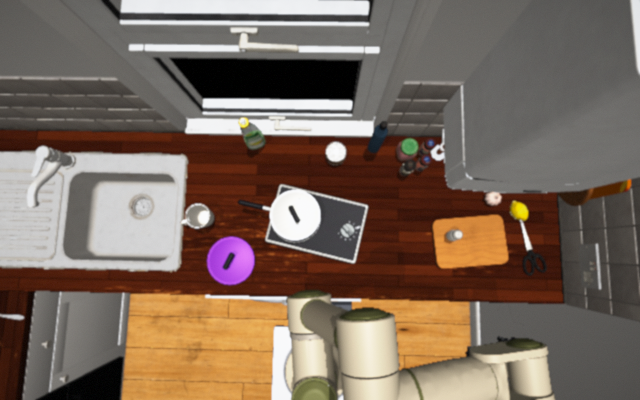

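View pics/side0.png

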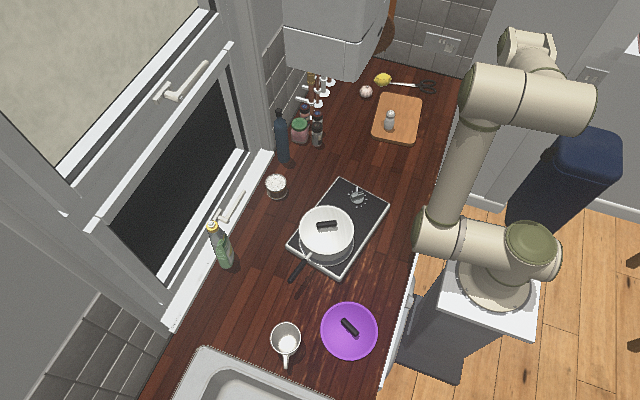

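The steel lid on the pan on the hotplate is at top (295,215) and side (327,225). A purple look-alike lies at top (231,260) and side (349,330). The steel one fits because it sits on the pan on the ring. I'll enlarge the hotplate in both views to confirm.

```bash
python3 - <<'E'
import cv2
a=cv2.imread("pics/top0.png")[175:275,255:380]; b=cv2.imread("pics/side0.png")[165:290,275:400]
cv2.imwrite("pics/c1.png",cv2.resize(a,None,fx=6,fy=6,interpolation=cv2.INTER_CUBIC))
cv2.imwrite("pics/c2.png",cv2.resize(b,None,fx=4.8,fy=4.8,interpolation=cv2.INTER_CUBIC))
E
```

```text
(no output)
```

View pics/c1.png

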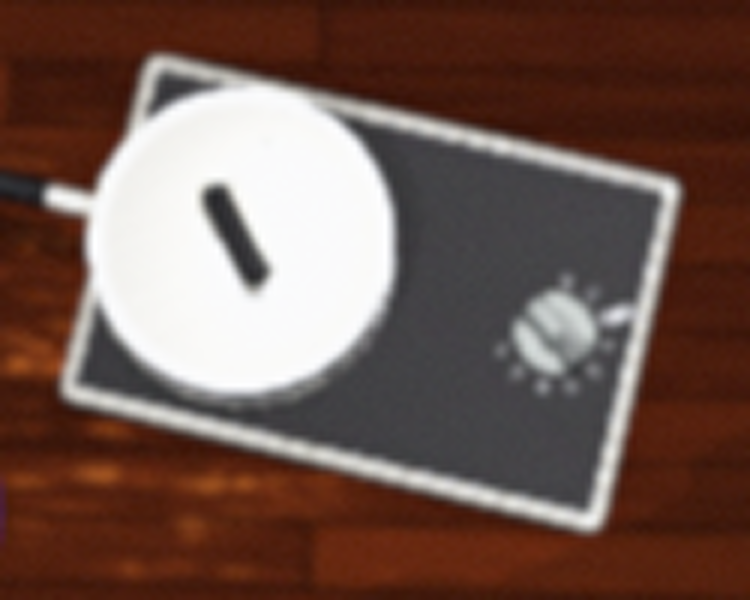

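View pics/c2.png

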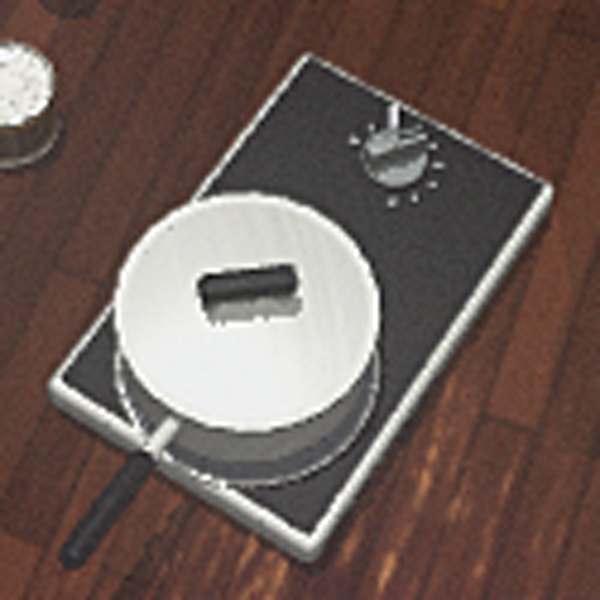

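```bash
cat > h.py <<'E'
import numpy as np
from rig import optics
def cam(n):
    m=optics.camera_model(n); f=200/np.tan(np.radians(m['vfov']/2)); return m,f
def proj(n,X):
    m,f=cam(n); c=np.asarray(X,float)@m['R'].T+m['t']; return c[...,:2]/c[...,2:]*f+[m['cx'],m['cy']]
def ray(n,uv,z):
    m,f=cam(n); uv=np.atleast_2d(uv); d=np.c_[(uv-[m['cx'],m['cy']])/f,np.ones(len(uv))]@m['R']; o=-m['R'].T@m['t']
    return o+d*((z-o[2])/d[:,2])[:,None]
def T(c): return (np.array(c,float)+.5)/6-.5+[255,175]
def S(c): return (np.array(c,float)+.5)/4.8-.5+[275,165]
E
python3 - <<'E'
from h import *
import cv2
from scipy.optimize import least_squares
np.set_printoptions(precision=1,suppress=True)
# corners order: (+x,+y),(+x,-y),(-x,-y),(-x,+y)
C=np.array([[110,170],[110,-170],[-110,-170],[-110,170.]])
ct=T([[150,55],[682,182],[598,532],[60,398]]); cs=S([[52,385],[307,57],[552,185],[310,548]])
def W(p,q,z):
    c,s=np.cos(p[2]),np.sin(p[2]); q=np.atleast_2d(q); return np.c_[p[0]+c*q[:,0]-s*q[:,1],p[1]+s*q[:,0]+c*q[:,1],np.full(len(q),z)]
for w in ([1,0],[0,1],[1,1]):
    g=lambda p:np.r_[w[0]*(proj("top",W(p,C,45))-ct).ravel(),w[1]*(proj("side",W(p,C,45))-cs).ravel()]
    r=least_squares(g,[500,30,0],x_scale=[100,100,.1]); print(r.x[:2],r.x[2].round(4),r.fun)
p=r.x; print("dial",W(p,[0,-115],66),"ring",W(p,[0,80],49))
a=np.radians(-60); print("mark",W(p,[40*np.cos(a),-115+40*np.sin(a)],45), "proj",proj("top",W(p,[0,-115],53)),proj("side",W(p,[0,-115],53)))
print("top mark",ray("top",T([617,314]),45),"skirt",ray("top",T([556,333]),58))
print("side mark",ray("side",S([395,118]),45))
print("handle ends top",ray("top",T([[210,185],[262,290]]),158),"side",ray("side",S([[200,280],[296,268]]),158))
print("lid circ top",ray("top",T([242,240]),114), "side",ray("side",S([247,312]),114))
def crop(n,c,k,r=22):
    i=cv2.imread(f"pics/{n}0.png"); x,y=np.round(c).astype(int); return cv2.resize(i[y-r:y+r,x-r:x+r],(396,396),interpolation=cv2.INTER_CUBIC),(x-r,y-r)
A,o1=crop("top",proj("top",W(p,[0,-115],66))[0],0);B,o2=crop("side",proj("side",W(p,[0,-115],66))[0],0)
print(o1,o2); cv2.imwrite("pics/d.png",np.hstack([A,B]))
# predicted bar ends for angles
for th in (1.8,1.95,2.1,2.25,2.4):
    q=np.array([[0,-115],[23*np.cos(th),-115-23*np.sin(th)],[-23*np.cos(th),-115+23*np.sin(th)]])
    print(th,((proj("top",W(p,q,76))-o1+.5)*9).round().tolist(),((proj("side",W(p,q,76))-o2+.5)*9).round().tolist())
E
```

```text
[528.1   8.5] -0.219 [-0.4 -0.6  0.4 -0.1  0.7  0.5 -0.7  0.1 -0.  -0.   0.  -0.   0.  -0.
  0.  -0. ]
[527.5  15.5] -0.2192 [-0.  -0.  -0.  -0.  -0.   0.  -0.   0.  -2.3  0.  -0.5 -2.4  1.9 -0.3
  0.9  1.7]
[527.8  11.9] -0.2189 [-1.4 -0.5 -0.5 -0.1 -0.2  0.6 -1.7  0.2 -1.9 -0.9 -0.2 -3.2  2.1 -1.2
  1.2  0.6]
dial [[ 502.9 -100.4   66. ]] ring [[545.2  90.   49. ]]
mark [[ 514.9 -138.5   45. ]] proj [[346.3 230.3]] [[356.8 197. ]]
top mark [[ 516.4 -141.    45. ]] skirt [[ 503.4 -103.5   58. ]]
side mark [[ 513.5 -136.8   45. ]]
handle ends top [[577.   97.5 158. ]
 [518.6  66.5 158. ]] side [[578.2  98.6 158. ]
 [523.9  68.2 158. ]]
lid circ top [[550.4  82.3 114. ]] side [[549.1  87.8 114. ]]
(np.int64(325), np.int64(208)) (np.int64(335), np.int64(173))
1.8 [[199.0, 202.0], [252.0, 229.0], [147.0, 176.0]] [[206.0, 189.0], [247.0, 155.0], [164.0, 224.0]]
1.95 [[199.0, 202.0], [247.0, 236.0], [152.0, 168.0]] [[206.0, 189.0], [253.0, 161.0], [158.0, 218.0]]
2.1 [[199.0, 202.0], [242.0, 243.0], [157.0, 162.0]] [[206.0, 189.0], [258.0, 167.0], [153.0, 212.0]]
2.25 [[199.0, 202.0], [235.0, 249.0], [164.0, 156.0]] [[206.0, 189.0], [262.0, 174.0], [149.0, 204.0]]
2.4 [[199.0, 202.0], [228.0, 253.0], [171.0, 151.0]] [[206.0, 189.0], [264.0, 181.0], [147.0, 197.0]]
```

View pics/d.png

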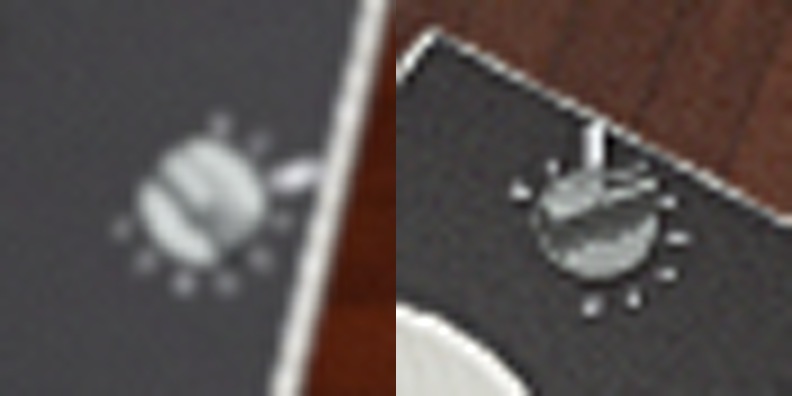

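Crops confirm it: the steel lid's handle runs from (210,185) to (262,290) in c1. In d.png the dial's long mark is at (295,175) and the bar points lower right, so the dial reads about 2.1–2.2. I'm moving towards the dial.

Call:
servo_tool(
  deltas=[
    [[0.159, -0.0965, 0], [0, 0, 0], 0.7],
    [[0.159, -0.0965, 0], [0, 0, 0], 0.7],
    [[0.159, -0.0965, 0], [0, 0, 0], 0.7],
    [[0.159, -0.0965, 0], [0, 0, 0], 0.7],
    [[0.159, -0.0965, 0], [0, 0, 0], 0.7],
    [[0.159, -0.0965, 0], [0, 0, 0], 0.7],
    [[0.159, -0.0965, 0], [0, 0, 0], 0.7],
    [[0.159, -0.0965, 0], [0, 0, 0], 0.7],
  ],
  squeeze=30,
)

```text
time_s: 0.9
eef_pos: [358.4, -270.8, 231.2]
ee_rot: [-0.0, 0.987, 0.159, -0.0]
force: [-0.3, -0.6, 0.0]
grip_width: 0.698
grip_force: 0.0
```

Call:
servo_tool(
  deltas=[
    [[0.159, -0.0965, 0], [0, 0, 0], 0.7],
    [[0.159, -0.0965, 0], [0, 0, 0], 0.7],
    [[0.159, -0.0965, 0], [0, 0, 0], 0.7],
    [[0.159, -0.0965, 0], [0, 0, 0], 0.7],
    [[0, 0, 0.1], [0, 0, -0.095], 0.7],
    [[0, 0, 0.1], [0, 0, -0.095], 0.7],
    [[0, 0, 0.1], [0, 0, -0.095], 0.7],
    [[0, 0, 0], [0, 0, 0], 0.7],
  ],
)

```text
time_s: 1.7
eef_pos: [453.2, -158.2, 169.1]
ee_rot: [-0.002, 0.927, 0.375, -0.001]
force: [-0.1, -0.3, 0.9]
grip_width: 0.699
grip_force: 0.0
```

```bash
cat >> h.py <<'E'
from scipy.spatial.transform import Rotation as Ro
def goto(x,y,z,yaw=None):
    from rig import telemetry
    s=telemetry.sense(); q=s['ee_rot']; R=Ro.from_quat([q[1],q[2],q[3],q[0]]).as_matrix()
    cur=np.arctan2(R[1,0],R[0,0]); d=R.T@(np.array([x,y,z])-s['eef_pos'])
    print('t',s['time_s'],'pos',s['eef_pos'].round(1),'yaw',cur.round(3),'w',round(s['grip_width'],3),'gf',round(s['grip_force'],1),'F',s['force'].round(1),'tilt',R[:,2].round(4))
    print('shift units',(d/200).round(4),'turn z units',None if yaw is None else round(-(yaw-cur)/1.5708,3))
E
python3 -c "
from h import *; goto(503,-102,57,.77)"
```

```text
t 1.7 pos [ 453.2 -158.2  169.1] yaw 0.768 w 0.699 gf 0.0 F [-0.1 -0.3  0.9] tilt [-0.0043  0.0029 -1.    ]
shift units [ 0.3749 -0.0264  0.56  ] turn z units -0.001
```

Call:
servo_tool(
  deltas=[
    [[0.13, -0.009, 0], [0, 0, 0], 0.7],
    [[0.13, -0.009, 0], [0, 0, 0], 0.7],
    [[0.115, -0.008, 0], [0, 0, 0], 0.7],
    [[0, 0, 0.12], [0, 0, 0], 0.7],
    [[0, 0, 0.12], [0, 0, 0], 0.7],
    [[0, 0, 0.12], [0, 0, 0], 0.7],
    [[0, 0, 0], [0, 0, 0], 0.7],
    [[0, 0, 0], [0, 0, 0], 0.7],
  ],
)

```text
time_s: 2.5
eef_pos: [505.2, -103.5, 100.5]
ee_rot: [0.0, 0.928, 0.373, 0.0]
force: [0.8, 0.7, 0.8]
grip_width: 0.699
grip_force: 0.0
```

```bash
python3 - <<'E'
from h import *; import cv2
goto(503,-102,57,.77)
i=optics.capture("side"); cv2.imwrite("pics/s1.png",cv2.resize(i[130:250,280:440],None,fx=5,fy=5,interpolation=cv2.INTER_CUBIC))
E
```

```text
t 2.5 pos [ 505.2 -103.5  100.5] yaw 0.764 w 0.699 gf 0.0 F [0.8 0.7 0.8] tilt [ 8.e-04 -4.e-04 -1.e+00]
shift units [-0.0027 -0.0134  0.2173] turn z units -0.004
```

View pics/s1.png

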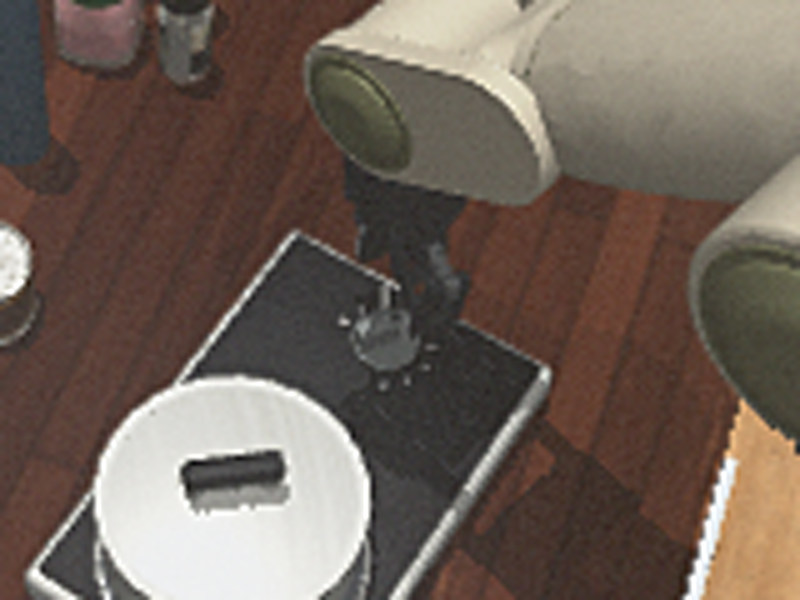

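The fingers straddle the dial: they are at about (370,240) and (450,290), with the dial at (385,335) below. Descending and closing.

Call:
servo_tool(
  deltas=[
    [[0, -0.013, 0.07], [0, 0, 0], 0.7],
    [[0, 0, 0.07], [0, 0, 0], 0.7],
    [[0, 0, 0.07], [0, 0, 0], 0.7],
    [[0, 0, 0], [0, 0, 0], 0.4],
    [[0, 0, 0], [0, 0, 0], 0.0],
    [[0, 0, 0], [0, 0, 0], 0.0],
    [[0, 0, 0], [0, 0, 0], 0.0],
    [[0, 0, 0], [0, 0, 0], 0.0],
  ],
)

```text
time_s: 3.35
eef_pos: [503.3, -101.4, 58.7]
ee_rot: [0.0, 0.927, 0.374, 0.0]
force: [-2.8, 1.8, 7.3]
grip_width: 0.146
grip_force: 32.6
```

```bash
python3 -c "
from h import *; goto(503,-102,57,-1.266+np.pi)"
```

```text
t 3.35 pos [ 503.3 -101.4   58.7] yaw 0.766 w 0.146 gf 32.6 F [-2.8  1.8  7.3] tilt [ 1.1e-03 -4.0e-04 -1.0e+00]
shift units [-0.0029  0.0012  0.0084] turn z units -0.706
```

Call:
servo_tool(
  deltas=[
    [[0, 0, 0], [0, 0, -0.08], 0.0],
    [[0, 0, 0], [0, 0, -0.08], 0.0],
    [[0, 0, 0], [0, 0, -0.08], 0.0],
    [[0, 0, 0], [0, 0, -0.08], 0.0],
    [[0, 0, 0], [0, 0, -0.08], 0.0],
    [[0, 0, 0], [0, 0, -0.08], 0.0],
    [[0, 0, 0], [0, 0, -0.08], 0.0],
    [[0, 0, 0], [0, 0, -0.08], 0.0],
  ],
)

```text
time_s: 4.15
eef_pos: [504.2, -101.7, 58.7]
ee_rot: [0.002, 0.631, 0.776, 0.001]
force: [2.7, 1.0, 2.4]
grip_width: 0.145
grip_force: 31.9
```

Call:
servo_tool(
  deltas=[
    [[0, 0, 0], [0, 0, -0.066], 0.0],
    [[0, 0, 0], [0, 0, 0], 0.0],
    [[0, 0, 0], [0, 0, 0], 0.0],
    [[0, 0, 0], [0, 0, 0], 0.0],
  ],
)

```text
time_s: 4.55
eef_pos: [504.3, -101.7, 58.7]
ee_rot: [0.002, 0.593, 0.805, 0.001]
force: [4.5, 2.5, 6.6]
grip_width: 0.145
grip_force: 32.5
```

```bash
python3 -c "
from h import *; goto(503,-102,57,-1.266+np.pi)"
```

```text
t 4.55 pos [ 504.3 -101.7   58.7] yaw 1.872 w 0.145 gf 32.5 F [4.5 2.5 6.6] tilt [ 0.004  -0.0012 -1.    ]
shift units [ 0.0004 -0.0069  0.0085] turn z units -0.002
```

Opening and rising, then checking the pointer.

Call:
servo_tool(
  deltas=[
    [[0, 0, 0], [0, 0, 0], 0.7],
    [[0, 0, 0], [0, 0, 0], 0.7],
    [[0, 0, 0], [0, 0, 0], 0.7],
    [[0, 0, 0], [0, 0, 0], 0.7],
    [[0, 0, -0.15], [0, 0, 0], 0.7],
    [[0, 0, -0.2], [0, 0, 0], 0.7],
    [[0, 0, -0.2], [0, 0, 0], 0.7],
    [[0, 0, -0.2], [0, 0, 0], 0.7],
  ],
)

```text
time_s: 5.35
eef_pos: [502.5, -101.3, 208.8]
ee_rot: [-0.0, 0.592, 0.806, -0.0]
force: [-0.4, -0.5, 1.0]
grip_width: 0.702
grip_force: 0.0
```

```bash
python3 - <<'E'
from h import *; import cv2
goto(549.5,82.7,210,.5)
i=optics.capture("side"); cv2.imwrite("pics/s2.png",cv2.resize(i[170:235,310:395],None,fx=9,fy=9,interpolation=cv2.INTER_CUBIC))
E
```

```text
t 5.35 pos [ 502.5 -101.3  208.8] yaw 1.875 w 0.702 gf 0.0 F [-0.4 -0.5  1. ] tilt [-5.e-04  1.e-04 -1.e+00]
shift units [ 0.8074  0.4995 -0.0059] turn z units 0.875
```

View pics/s2.png

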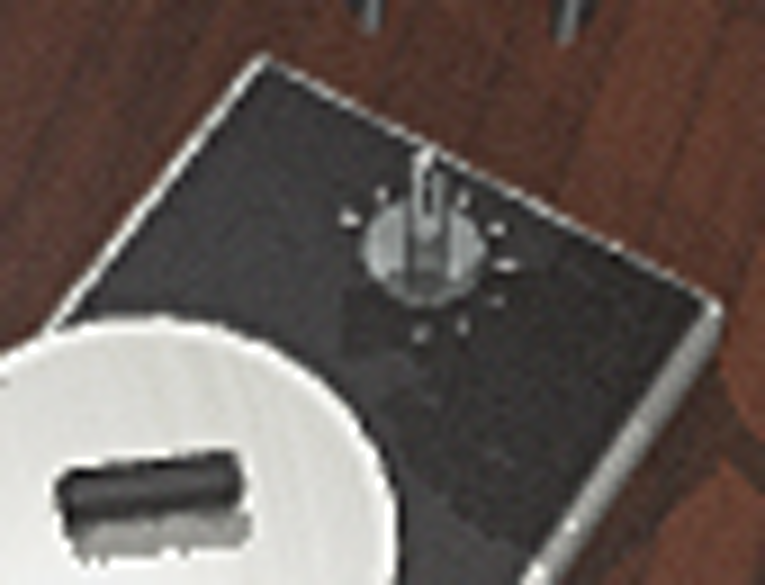

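The pointer at (428,190) lies on the long mark at (428,155). Next is the lid: turn, then shift.

Call:
servo_tool(
  deltas=[
    [[0, 0, 0], [0, 0, 0.0875], 0.7],
    [[0, 0, 0], [0, 0, 0.0875], 0.7],
    [[0, 0, 0], [0, 0, 0.0875], 0.7],
    [[0, 0, 0], [0, 0, 0.0875], 0.7],
    [[0, 0, 0], [0, 0, 0.0875], 0.7],
    [[0, 0, 0], [0, 0, 0.0875], 0.7],
    [[0, 0, 0], [0, 0, 0.0875], 0.7],
    [[0, 0, 0], [0, 0, 0.0875], 0.7],
  ],
)

```text
time_s: 6.2
eef_pos: [502.8, -101.4, 206.9]
ee_rot: [-0.0, 0.927, 0.375, -0.0]
force: [0.3, -0.1, 0.4]
grip_width: 0.697
grip_force: 0.0
```

Call:
servo_tool(
  deltas=[
    [[0, 0, 0], [0, 0, 0.0875], 0.7],
    [[0, 0, 0], [0, 0, 0.0875], 0.7],
    [[0, 0, 0], [0, 0, 0], 0.7],
    [[0, 0, 0], [0, 0, 0], 0.7],
  ],
)

```text
time_s: 6.6
eef_pos: [502.8, -101.4, 207.1]
ee_rot: [-0.0, 0.968, 0.25, -0.0]
force: [1.1, -0.4, 0.0]
grip_width: 0.699
grip_force: 0.0
```

```bash
python3 -c "
from h import *; goto(549.5,82.7,210,.5)"
```

```text
t 6.6 pos [ 502.8 -101.4  207.1] yaw 0.504 w 0.699 gf 0.0 F [ 1.1 -0.4  0. ] tilt [-4.e-04  1.e-04 -1.e+00]
shift units [ 0.6491 -0.6929 -0.0147] turn z units 0.003
```

Call:
servo_tool(
  deltas=[
    [[0.11, -0.1155, 0], [0, 0, 0], 0.7],
    [[0.11, -0.1155, 0], [0, 0, 0], 0.7],
    [[0.11, -0.1155, 0], [0, 0, 0], 0.7],
    [[0.11, -0.1155, 0], [0, 0, 0], 0.7],
    [[0.11, -0.1155, 0], [0, 0, 0], 0.7],
    [[0.099, -0.1155, 0], [0, 0, 0], 0.7],
    [[0, 0, 0], [0, 0, 0], 0.7],
    [[0, 0, 0], [0, 0, 0], 0.7],
  ],
)

```text
time_s: 7.4
eef_pos: [550.1, 82.7, 207.1]
ee_rot: [0.0, 0.968, 0.249, -0.0]
force: [0.4, 0.0, 0.4]
grip_width: 0.703
grip_force: 0.0
```

```bash
python3 - <<'E'
from h import *; import cv2
goto(549.5,82.7,132.5,.5)
i=optics.capture("side"); cv2.imwrite("pics/s3.png",cv2.resize(i[150:260,260:400],None,fx=5,fy=5,interpolation=cv2.INTER_CUBIC))
E
```

```text
t 7.4 pos [550.1  82.7 207.1] yaw 0.504 w 0.703 gf 0.0 F [0.4 0.  0.4] tilt [-5.e-04 -3.e-04 -1.e+00]
shift units [-0.0024 -0.0015  0.3728] turn z units 0.003
```

View pics/s3.png

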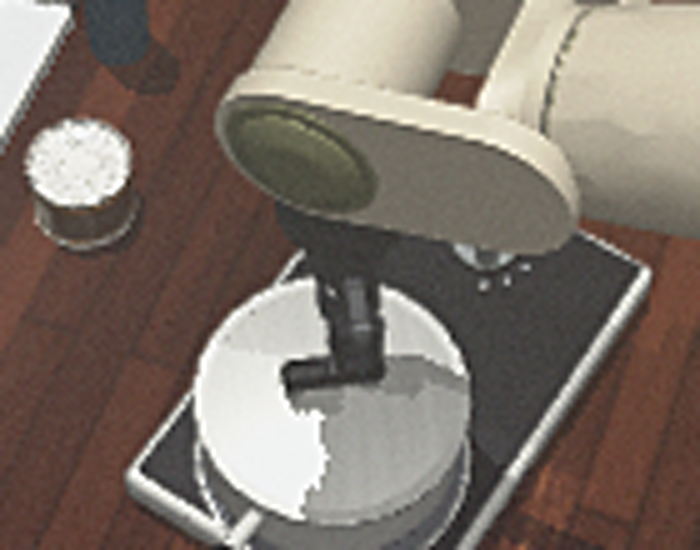

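The gripper is over the handle, with the handle at (285–383, 375). Descending and gripping.

Call:
servo_tool(
  deltas=[
    [[0, 0, 0.1], [0, 0, 0], 0.7],
    [[0, 0, 0.1], [0, 0, 0], 0.7],
    [[0, 0, 0.1], [0, 0, 0], 0.7],
    [[0, 0, 0.07], [0, 0, 0], 0.7],
    [[0, 0, 0], [0, 0, 0], 0.7],
    [[0, 0, 0], [0, 0, 0], 0.4],
    [[0, 0, 0], [0, 0, 0], 0.2],
    [[0, 0, 0], [0, 0, 0], 0.0],
  ],
  squeeze=60,
)

```text
time_s: 8.25
eef_pos: [550.6, 82.4, 134.4]
ee_rot: [0.0, 0.969, 0.248, 0.001]
force: [-5.4, -2.1, 23.4]
grip_width: 0.197
grip_force: 55.3
```

Call:
servo_tool(
  deltas=[
    [[0, 0, 0], [0, 0, 0], 0.0],
    [[0, 0, 0], [0, 0, 0], 0.0],
    [[0, 0, 0], [0, 0, 0], 0.0],
  ],
)

```text
time_s: 8.55
eef_pos: [550.6, 82.5, 134.4]
ee_rot: [0.0, 0.969, 0.248, 0.001]
force: [-0.9, -0.8, 6.2]
grip_width: 0.198
grip_force: 59.5
```

Call:
servo_tool(
  deltas=[
    [[0, 0, -0.03], [0, 0, 0], 0.0],
    [[0, 0, -0.05], [0, 0, 0], 0.0],
    [[0, 0, -0.07], [0, 0, 0], 0.0],
    [[0, 0, -0.07], [0, 0, 0], 0.0],
    [[0, 0, -0.07], [0, 0, 0], 0.0],
    [[0, 0, -0.07], [0, 0, 0], 0.0],
    [[0, 0, -0.07], [0, 0, 0], 0.0],
    [[0, 0, -0.07], [0, 0, 0], 0.0],
  ],
)

```text
time_s: 9.35
eef_pos: [550.1, 82.5, 234.4]
ee_rot: [0.0, 0.969, 0.248, -0.0]
force: [0.2, 0.7, -2.9]
grip_width: 0.196
grip_force: 58.7
```

Call:
servo_tool(
  deltas=[
    [[0, 0, -0.02], [0, 0, 0], 0.0],
    [[0, 0, 0], [0, 0, 0], 0.0],
    [[0, 0, 0], [0, 0, 0], 0.0],
    [[0, 0, 0], [0, 0, 0], 0.0],
    [[0, 0, 0], [0, 0, 0], 0.0],
  ],
)

```text
time_s: 9.85
eef_pos: [550.0, 82.5, 236.8]
ee_rot: [-0.0, 0.969, 0.248, -0.0]
force: [0.7, 0.5, -2.5]
grip_width: 0.198
grip_force: 58.9
```

```bash
python3 - <<'E'
from h import *; import cv2
goto(549.5,82.7,234,.5)
i=optics.capture("side"); cv2.imwrite("pics/s4.png",cv2.resize(i[130:290,240:400],None,fx=3.7,fy=3.7,interpolation=cv2.INTER_CUBIC))
E
```

```text
t 9.85 pos [550.   82.5 236.8] yaw 0.501 w 0.198 gf 58.9 F [ 0.7  0.5 -2.5] tilt [-0.001  0.    -1.   ]
shift units [-0.002  -0.002   0.0138] turn z units 0.001
```

View pics/s4.png

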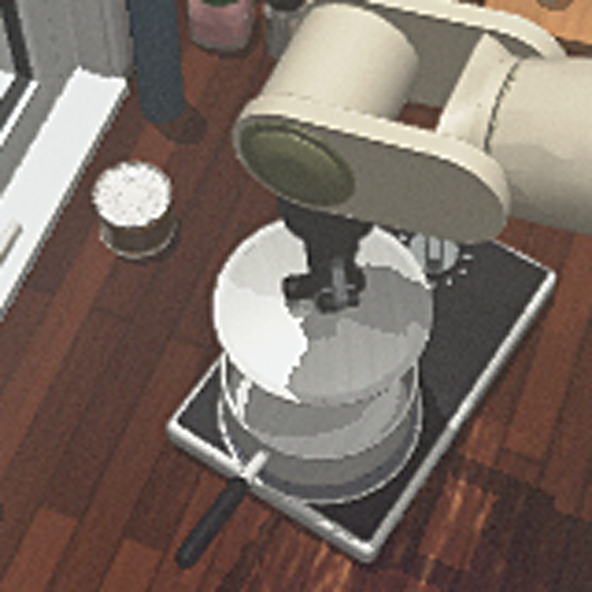

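The lid, at (323,310), hangs level about 10 cm above the pan, which hasn't moved. The wrist reads -2.5 N, which matches the lid's weight. Handing in.

```bash
python3 -c "
from rig import ctrl; print(ctrl.finish_job())"
```

```text
the job is handed in; nothing more can be done
None
```

I handed the job in at about 10 s: the dial pointer is on the long mark, and the lid is held level and still about 10 cm above the middle of the pan. The pan hasn't visibly moved, nothing else was touched, and no verdict came back.

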